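# Stack a brake clutch pack on its splined hub

### The job

Rebuild the small brake pack: slide the brown clutch disc fully home on the splined hub with its orange tab towards the yellow end of the fixture, then slide the metal separator plate down on top of it with its blue tab pointing exactly the opposite way from the orange one. The way the splines are turned is not known beforehand, so rest each plate lightly on them, turn it until its teeth find the gaps, and never force it (stay under 35 N on the fixture). Leave both plates lying flat and let go, and leave the jar, bearing and screwdriver alone.

Things in the scene. Friction and masses are not known exactly. Their poses are not given: they have to be found in the camera images.
- fixture: Fixed aluminium assembly fixture: base 160 (its x) x 110 (its y) x 14 mm; origin at the centre of its underside, z up. The end at its +x has a yellow top. On its z axis stands a round steel pedestal, 42 mm in diameter, that carries the hub.
- hub_seat (a point): Middle of the flat top of the sprung steel ring (42 mm in diameter) on the pedestal, where the disc seats: 48 mm above the fixture's origin, with the fixture's axes. Seated, the disc's centre lies 4.5 mm above this point, the separator's (on the disc) 13.5 mm. The ring yields up to 4 mm when pressed (about 3 N to start it, 13 N at the full 4 mm) and springs back.
- spline_ends (a point): On the hub's axis at the flat ends of its splines, 24 mm above hub_seat. Core 22 mm in diameter, 4 straight splines 90 degrees apart, 8 mm wide, tips at 16.5 mm radius. A smooth brass pilot goes on 12 mm higher: 22 mm in diameter for 6 mm, then tapering to 12 mm. The hub does not turn. Its splines stand 10 to 45 degrees off the fixture's x and y; this frame (the fixture's) does not show how far.
- disc_centre (a point): Centre (half-way up, on the bore axis) of the loose brown clutch disc: eight-sided ring 9 mm thick, 50 mm across flats, about 70 g. x points to its orange tab, z up. Grip the flats across its y (20 mm long). Bore 36 mm, with 4 inner teeth 10 mm wide, tips at 12.5 mm radius, at 45 degrees to x and y: they enter when x lies along any spline, within about 5 degrees; radial play 1.5 mm.
- disc_tab (a point): End of the disc's orange tab (14 mm wide), half-way up, 45 mm from the disc's centre along its x.
- separator_centre (a point): Centre (half-way up, on the bore axis) of the loose bare-metal separator plate: eight-sided ring 9 mm thick, 60 mm across flats, about 90 g. x points to its blue tab, z up. Grip the flats across its y (25 mm long). Same bore and teeth as the disc.
- separator_tab (a point): End of the separator's blue tab (14 mm wide), half-way up, 50 mm from the plate's centre along its x.
- puck_disc: Fixed round stand on which the disc lies at the start: column 34 mm in diameter, 28 mm high, on a foot 60 mm in diameter and 4 mm thick; origin at the centre of its underside.
- puck_separator: The same kind of stand, under the separator at the start.
- grease_jar: Bystander: closed jar, 56 mm in diameter, 60 mm high, red cap; origin at the centre of its underside.
- bearing: Bystander: steel ring bearing 48 mm in diameter, 14 mm high, lying flat; origin at the centre of its underside.
- screwdriver: Bystander: screwdriver about 200 mm long lying on the bench along its x; origin under its middle.
There are look-alikes about, which are no part of the job. Of the things like the part that bears disc_centre, leave any that is turquoise; of the rest the smaller one is meant. There is more than one size of the part that bears separator_centre; the job needs the larger.

How it is judged:
On the way, in this order (a step that is already met when the one before it is completed fails the run):
1. the clutch disc is fully home on the hub's seat, its orange tab on the yellow side (z of disc_centre in the frame of fixture between 0.0495 and 0.0545 m and x of disc_centre in the frame of fixture between -0.003 and 0.003 m and y of disc_centre in the frame of fixture between -0.003 and 0.003 m and angle between disc_centre's own z axis and vertical below 0.08 rad and x of disc_tab in the frame of fixture above 0.005 m), for 0.2 s.
2. the separator plate lies home on the disc, its tab opposite the disc's (all of step 1 and z of separator_centre in the frame of fixture between 0.0585 and 0.0635 m and x of separator_centre in the frame of fixture between -0.003 and 0.003 m and y of separator_centre in the frame of fixture between -0.003 and 0.003 m and angle between separator_centre's own z axis and vertical below 0.08 rad and x of separator_tab in the frame of disc_centre below -0.045 m), for 0.2 s.
At the end, for the whole second after the job is handed in: Both plates at rest on the hub, flat (0.08 rad), centred within 3 mm: the disc fully down (+2/-3 mm), its tab end more than 5 mm to the yellow side of the hub axis; the separator fully down on it (+2/-3 mm), its tab within about 25 degrees of opposite to the disc tab (all of step 2 and linear speed of each of disc, separator below 0.02 m/s); the robot touches nothing.
It fails at once if the fixture with its hub is pushed with more than 35 N (contact force between fixture and anything else above 35 N).
It fails at once if the grease jar is moved more than 15 mm (distance of grease_jar from where it was at the start of the episode above 0.015 m).
It fails at once if the bearing is moved more than 15 mm (distance of bearing from where it was at the start of the episode above 0.015 m).
It fails at once if the screwdriver is moved more than 15 mm (distance of screwdriver from where it was at the start of the episode above 0.015 m).
It also fails if it takes over 72 s, if anything falls off the work surface, if the arm or the gripper's body presses on something with over 40 N, if the wrist force passes 120 N, or if a joint passes its speed limit or range.

### The arm

A 6-joint arm with a two-finger parallel gripper is mounted at the origin on the work surface. World frame = base frame: x ahead of the robot, y to its left, z up, the work surface at z = 0. Lengths are in m, angles in rad, forces in N, time in s.
With the tool pointing down it reaches from about 0.2 to 0.875 m from the base axis. Payload 3.4 kg.
Tool frame: the origin (TCP) lies between the finger pads; the fingertips stand 25 mm ahead of it and the grasp point (between the pads) lies 6 mm ahead of it (r.nose_length is the z of the fingertips in the tool frame, in m); z points along the fingers, x is the direction in which the jaws open and shut, and the axes are right-handed (so a half turn about z gives the same grasp; the last joint's range is limited). The gripper opens to 94 mm and grips with 3 to 60 N. Pads are 16 mm wide; open, the fingers measure 119 mm over their backs; the gripper's body (75 mm by 177 mm) begins 78 mm behind the grasp point.
Start: joints at [-1.256, 0.276, 1.505, -0, 1.361, -0.121], TCP at [0.243, -0.521, 0.23] pointing down, gripper open.
Joint ranges: [-2.89, 2.89], [-0.75, 2.08], [0.22, 2.7], [-1.18, 4.32], [0.11, 2.71], [-2.7, 2.7]. Speed limits (rad/s): [2.57, 2.57, 3.14, 3.14, 3.14, 3.14].

### API

Orientations are given as a unit quaternion [w, x, y, z].
In Python, from plant import r, gripper_to, inverse_kinematics, vision, models, telemetry gives the robot as it stands. Calls block until the motion is done:
- r.move_to(position, orientation): joint-space move of the TCP to a pose.
- r.move_l(position, rot=None, vel=0.15, guard=None): straight line of the TCP; rot=None keeps the orientation; vel is the mean speed in m/s. With guard (N) it stops when the force on the tool has changed by that much, and returns True; else False.
- r.movej(angles): joint-space move.
- gripper_to(opening, f_grip=None): finger opening in m; f_grip is the grip in N (None keeps the last); returns when the fingers have stopped.
- r.hold(seconds).
- inverse_kinematics(position, orientation): joint angles nearest the present ones, or None.
- vision.snapshot(name): name is "side" or "top"; returns the picture (480x640x3 uint8, red, green, blue); there is no depth.
- vision.get_calibration(name): a dict with "fx", "fy", "cx", "cy" (pixels), "D" ([k1, k2, p1, p2, k3] as OpenCV has them; the pictures are not rectified), "position" and "orientation" of the camera in the world. Camera axes: x right, y down, z forward; pixel columns grow to the right and rows downward; lengths in m; the calibration is good to about 2 mm. A picture is of the moment at which its call begins. get_calibration takes no time and is no camera call.
A pose or a line that the arm cannot do raises r.PlanningError and nothing moves.
- r.sign_off(): hands the job in, once; it reports no verdict.
Trained networks look in the newest picture that a camera, given by its name, has taken for a name from the list of things; names that differ only in an ending like _2 or _b are one class to them, and where a whole thing is asked for, a point or a joint stands for the part that bears it (a point fixed in the world has none). Each returns a list of dicts, best first, with "score" (0 to 1); they miss things now and then, are a little off and sometimes report something else, mostly with a low value. They report only what shows in the picture. A call takes as long as a camera call. They do not tell look-alikes from the thing itself.
- models.boxes_of(thing, camera): "at" ([x, y, z] in m, in world coordinates, good to about 4 mm: the middle of the surface that is visible of it).
- models.regions_of(thing, camera): "pixels" (480x640 bool, what is visible of it).
- models.mark_of(thing, camera): "at" ([x, y, z] in m, in world coordinates, good to about 4 mm: a listed point, or the origin of a listed thing).
Readings, each from a call of its own:
- telemetry.current_t(): time.
- telemetry.current_joints(): joint angles.
- telemetry.current_dq(): joint speeds.
- telemetry.current_joint_efforts(): joint torques, N m.
- telemetry.current_ee_pos(): TCP position.
- telemetry.current_tool_rot(): TCP orientation.
- telemetry.current_wrist_force(): force on the tool from outside, world axes, zero at the start.
- telemetry.current_torque(): the same for the moment, N m.
- telemetry.current_opening(): finger opening in m.
Only numpy, scipy, OpenCV 4.12 (cv2) and the standard library are available. Lean on these libraries where they do the work, as an engineer would, in place of code of your own. Each camera call takes 0.05 s, during which the arm holds its last target.

## Working session

There is one attempt and no reset: what is moved stays moved. The work goes in short steps, each a Python script; the robot and the scene stay as the last script left them, time stands still between calls to the robot, and variables do not carry over. Pictures are saved under pics/ and viewed, and the job is handed in when it is done.

```bash
ls; mkdir -p pics; python3 - <<'E'
from plant import r, vision, models, telemetry
import cv2
for c in ("top","side"):
    im=vision.snapshot(c); cv2.imwrite(f"pics/{c}0.png",im[:,:,::-1])
    k=vision.get_calibration(c); print(c,k)
    for t in ("fixture","disc_centre","disc_tab","separator_centre","separator_tab","hub_seat","spline_ends","grease_jar","bearing","screwdriver","puck_disc","puck_separator"):
        print(t,[([round(float(v),3) for v in d["at"]],round(d["score"],2)) for d in models.mark_of(t,c)])
print(telemetry.current_t())
E
```

```text
pics
top {'fx': 575.2835262873874, 'fy': 575.2835262873874, 'cx': 316.7677595291945, 'cy': 244.96749885504863, 'D': array([0.01894748, 0.        , 0.        , 0.        , 0.        ]), 'position': array([ 0.46759768, -0.00801148,  1.05456893]), 'orientation': array([ 0.04667   , -0.69961833,  0.71090966, -0.05443861])}
fixture [([0.519, -0.019, 0.002], 0.59), ([0.503, -0.209, 0.036], 0.56)]
disc_centre [([0.413, -0.298, 0.007], 0.8), ([0.405, -0.171, 0.005], 0.59), ([0.502, -0.21, 0.031], 0.58)]
disc_tab [([0.37, -0.347, 0.003], 0.82), ([0.546, -0.194, 0.031], 0.78), ([0.373, -0.205, 0.007], 0.59), ([0.555, 0.232, 0.001], 0.46)]
separator_centre [([0.555, 0.235, 0.031], 0.98), ([0.519, 0.131, 0.001], 0.8)]
separator_tab [([0.544, 0.157, -0.0], 0.96), ([0.602, 0.236, 0.033], 0.89)]
hub_seat [([0.502, -0.211, 0.034], 0.72), ([0.513, -0.011, 0.049], 0.63)]
spline_ends [([0.517, -0.013, 0.077], 0.89)]
grease_jar [([0.555, 0.234, -0.002], 0.64), ([0.758, 0.184, -0.002], 0.58)]
bearing [([0.781, 0.039, -0.001], 0.67)]
screwdriver [([0.784, -0.186, -0.004], 0.56), ([0.556, 0.235, 0.03], 0.2
[... 597 characters left out ...]
([0.401, -0.169, 0.003], 0.65)]
disc_tab [([0.373, -0.344, 0.003], 0.89), ([0.545, -0.193, 0.037], 0.86), ([0.372, -0.209, 0.002], 0.66), ([0.609, 0.238, 0.035], 0.41)]
separator_centre [([0.559, 0.234, 0.032], 0.82), ([0.517, 0.137, 0.004], 0.75)]
separator_tab [([0.609, 0.239, 0.032], 0.98), ([0.546, 0.156, 0.002], 0.88)]
hub_seat [([0.52, -0.017, 0.048], 0.69)]
spline_ends [([0.516, -0.014, 0.074], 0.61), ([0.519, -0.014, 0.048], 0.57)]
grease_jar []
bearing [([0.781, 0.037, -0.002], 0.7), ([0.502, -0.213, 0.032], 0.18)]
screwdriver [([0.781, -0.189, 0.001], 0.77)]
puck_disc [([0.505, -0.211, -0.0], 0.61), ([0.554, 0.235, -0.003], 0.18)]
puck_separator [([0.554, 0.241, -0.002], 0.82)]
1.3
```

View pics/top0.png

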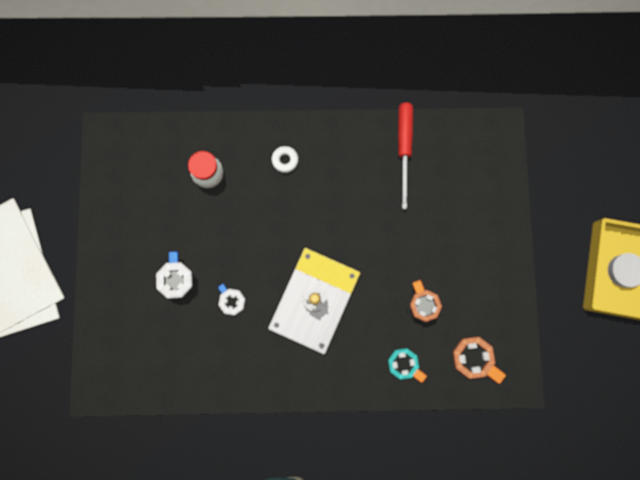

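View pics/side0.png

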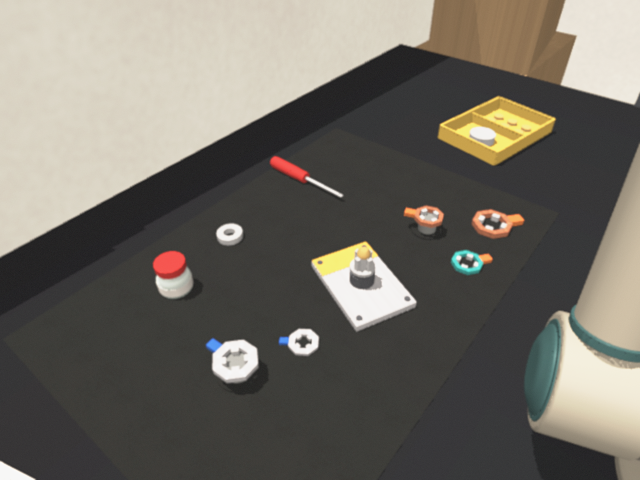

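```bash
python3 - <<'E'
import cv2,numpy as np
t=cv2.imread("pics/top0.png");s=cv2.imread("pics/side0.png")
def crop(im,x,y,h,n):
    c=im[y-h:y+h,x-h:x+h]; return cv2.resize(c,(n,n),interpolation=cv2.INTER_CUBIC)
a=np.hstack([crop(t,315,301,20,400),crop(s,362,268,25,400)])
cv2.imwrite("pics/hub0.png",a)
a=np.hstack([crop(t,315,301,60,400),crop(s,362,285,60,400)])
b=np.hstack([crop(t,425,300,30,200),crop(t,174,275,30,200),crop(s,428,220,30,200),crop(s,235,355,35,200)])
cv2.imwrite("pics/parts0.png",np.vstack([cv2.resize(a,(800,400)),b]))
E
```

```text
(no output)
```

View pics/hub0.png

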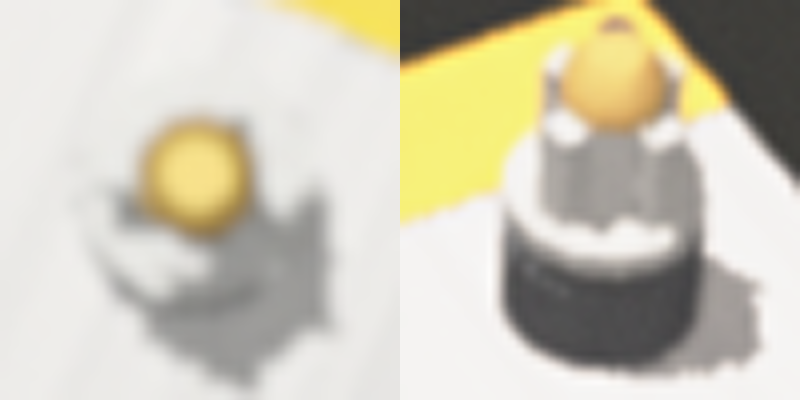

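View pics/parts0.png

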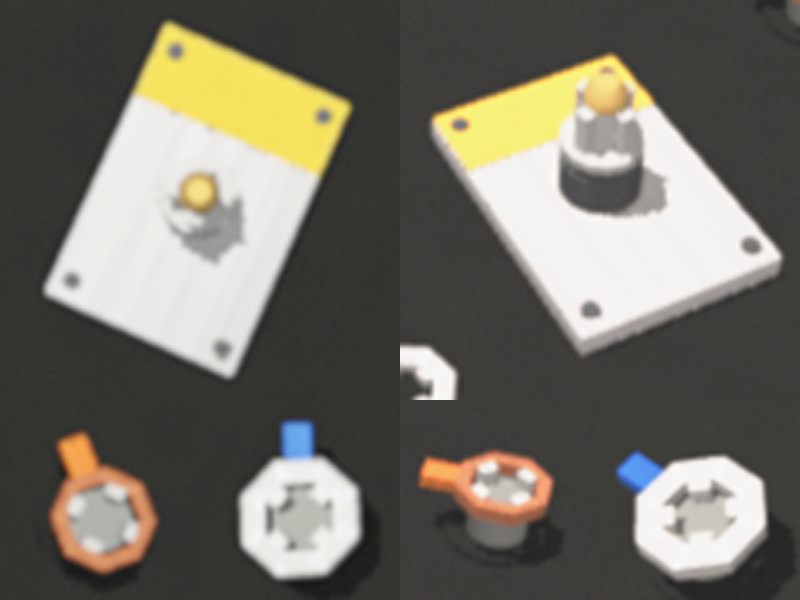

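```bash
cat > fit.py <<'E'
import cv2,numpy as np
from scipy.optimize import minimize
from scipy.spatial.transform import Rotation as R
from plant import vision
CAL={c:vision.get_calibration(c) for c in("top","side")}
def proj(c,P):
    k=CAL[c]; q=k["orientation"]; Rc=R.from_quat([q[1],q[2],q[3],q[0]]).as_matrix()
    Pc=(np.asarray(P,float)-k["position"])@Rc
    K=np.array([[k["fx"],0,k["cx"]],[0,k["fy"],k["cy"]],[0,0,1]])
    return cv2.projectPoints(Pc.reshape(-1,1,3),np.zeros(3),np.zeros(3),K,np.array(k["D"]))[0].reshape(-1,2)
def prism(poly,z0,z1):
    p=np.array(poly); return [np.c_[p,np.full(len(p),z)] for z in(z0,z1)]
def octo(af):
    r=af/2/np.cos(np.pi/8); a=np.pi/8+np.arange(8)*np.pi/4
    return np.c_[r*np.cos(a),r*np.sin(a)]
def rect(x0,x1,w): return [[x0,-w/2],[x1,-w/2],[x1,w/2],[x0,w/2]]
def plate(af,L,tt=0.006): return [np.vstack(prism(octo(af),-.0045,.0045)),np.vstack(prism(rect(af/2-.002,L,.014),-tt/2,tt/2))]
MODEL={"fixture":[np.vstack(prism(rect(-.08,.08,.11),0,.014))],"disc":plate(.05,.045),"sep":plate(.06,.05)}
S=6
def place(m,x,y,z,th):
    c,s=np.cos(th),np.sin(th); return [np.c_[q[:,0]*c-q[:,1]*s+x,q[:,0]*s+q[:,1]*c+y,q[:,2]+z] for q in m]
def render(c,m,box):
    x0,y0,x1,y1=box; im=np.zeros(((y1-y0)*S,(x1-x0)*S),np.uint8)
    for q in m:
        u=(proj(c,q)+.5-[x0,y0])*S-.5
        h=cv2.convexHull(np.round(u*16).astype(np.int32)); cv2.fillPoly(im,[h],255,shift=4)
    return cv2.resize(im,(x1-x0,y1-y0),interpolation=cv2.INTER_AREA)/255.
def fit(c,name,softmask,z,g,half=75):
    u=proj(c,[[g[0],g[1],z]])[0].astype(int); b=(max(u[0]-half,0),max(u[1]-half,0),min(u[0]+half,640),min(u[1]+half,480))
    M=softmask[b[1]:b[3],b[0]:b[2]]
    sc=np.array([.001,.001,.03])
    f=lambda p:((render(c,place(MODEL[name],g[0]+p[0]*sc[0],g[1]+p[1]*sc[1],z,g[2]+p[2]*sc[2]),b)-M)**2).sum()
    best=None
    for d in(-4,0,4):
        o=minimize(f,[0,0,d],method="Nelder-Mead",options=dict(initial_simplex=np.array([[0,0,d],[4,0,d],[0,4,d],[0,0,d+4]],float),xatol=.02,fatol=.01))
        if best is None or o.fun<best.fun:best=o
    return np.array(g)+best.x*sc,best.fun,M.sum()
E
cat > a.py <<'E'
from fit import *
G={"fixture":(.517,-.015,-.45,0),"disc":(.504,-.211,.4,.0325),"sep":(.557,.2345,.05,.0325)}
import scipy.ndimage as nd
for c in CAL:
    im=cv2.imread(f"pics/{c}0.png").astype(float); B,Gc,Rr=im[...,0],im[...,1],im[...,2]
    for n,g in G.items():
        if n=="disc": raw=Rr-B; lo,hi=15,110
        elif n=="sep": raw=im.max(2); lo,hi=60,225
        else: raw=im.max(2); lo,hi=60,225
        m=np.clip((raw-lo)/(hi-lo),0,1)
        lab,k=nd.label(m>.5); u=proj(c,[[g[0],g[1],g[3]]])[0].astype(int)
        win=lab[u[1]-12:u[1]+12,u[0]-12:u[0]+12]; l=np.bincount(win[win>0]).argmax()
        blob=nd.binary_fill_holes(lab==l); m=np.where(nd.binary_erosion(blob),1,m)*nd.binary_dilation(blob,iterations=1)
        print(c,n,*fit(c,n,m,g[3],g[:3]))
E
python3 a.py
```

```text
top fixture [ 0.51770533 -0.01421363 -0.43555907] 37.145159808211076 5585.157575757576
top disc [ 0.50422197 -0.21084708  0.32901289] 34.79150414127957 880.0631578947368
top sep [0.55657332 0.23442351 0.05504759] 16.284282396154055 1150.7575757575758
side fixture [ 0.51868061 -0.01520493 -0.43826263] 36.195432271758165 5187.272727272728
side disc [ 0.50442075 -0.21111498  0.33146644] 20.0794093045398 597.2631578947369
side sep [0.55701148 0.23423547 0.03906873] 18.299604792816496 1682.1454545454546
```

```bash
cat > ov.py <<'E'
from fit import *
F=(.5185,-.0150,-.437)
im=cv2.imread("pics/side0.png"); x,y,h=362,262,20; k=13
out=[]
for d in (-35,-25,-15,0,10,20,30,45):
    c=cv2.resize(im[y-h:y+h,x-h:x+h],None,fx=k,fy=k,interpolation=cv2.INTER_CUBIC)[:,130:400].copy()
    for i in range(4):
        a=F[2]+np.radians(d)+i*np.pi/2
        q=place([np.vstack(prism(rect(.009,.0165,.008),0,0))[:4]],F[0],F[1],.072,a)[0]
        u=((proj("side",q)+.5-[x-h,y-h])*k-[130,0]).astype(int)
        cv2.polylines(c,[u],True,(0,0,255),1)
    cv2.putText(c,str(d),(5,300),0,.8,(0,0,0),2); out.append(cv2.resize(c[:330],(200,245)))
cv2.imwrite("pics/ov.png",np.vstack([np.hstack(out[:4]),np.hstack(out[4:])]))
E
python3 ov.py
```

```text
(no output)
```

View pics/ov.png

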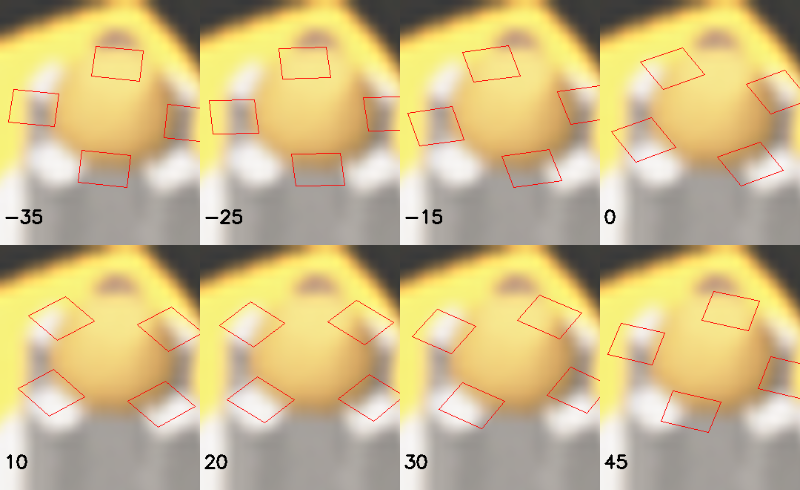

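```bash
cat > h.py <<'E'
import numpy as np,cv2
from plant import r, gripper_to, inverse_kinematics, vision, models, telemetry
from scipy.spatial.transform import Rotation as R
FX=np.array([.5182,-.0147]); FY=-.437
def quat(a):
    q=(R.from_euler("z",a)*R.from_euler("x",np.pi)).as_quat(); return np.array([q[3],q[0],q[1],q[2]])
def tcp(x,y,zg): return np.array([x,y,zg+.006])   # grasp-point height -> TCP
def st(msg=""):
    print(msg,"t",round(telemetry.current_t(),2),"tcp",np.round(telemetry.current_ee_pos(),4),"F",np.round(telemetry.current_wrist_force(),1),"M",np.round(telemetry.current_torque(),2),"op",round(telemetry.current_opening(),4))
E
python3 - <<'E'
from h import *
for n,x,y,z,a in [("dpick",.5043,-.211,.0325,.33),("dplace",*FX,.1,FY+np.radians(14)),("spick",.5568,.2343,.0325,.047),("splace",*FX,.1,FY+np.radians(194))]:
    for s in(1,-1):
        print(n,s,inverse_kinematics(tcp(x,y,z),quat(a+s*np.pi/2)))
E
```

```text
dpick 1 [-0.5235644   0.41048693  1.8354975   0.          0.89560823 -2.42436073]
dpick -1 [-5.23564400e-01  4.10486927e-01  1.83549750e+00 -4.44089210e-16
  8.95608229e-01  7.17231927e-01]
dplace 1 [-1.62634215e-01  2.95340696e-01  1.81422227e+00 -4.44089210e-16
  1.03202969e+00 -1.54077664e+00]
dplace -1 [-1.62634215e-01  2.95340696e-01  1.81422227e+00 -4.44089210e-16
  1.03202969e+00  1.60081602e+00]
spick 1 [ 2.83167558e-01  4.79364557e-01  1.70449245e+00 -4.44089210e-16
  9.57735650e-01 -1.33462877e+00]
spick -1 [ 2.83167558e-01  4.79364557e-01  1.70449245e+00 -4.44089210e-16
  9.57735650e-01  1.80696388e+00]
splace 1 [-1.62634215e-01  2.95340696e-01  1.81422227e+00 -4.44089210e-16
  1.03202969e+00  1.60081602e+00]
splace -1 [-1.62634215e-01  2.95340696e-01  1.81422227e+00 -4.44089210e-16
  1.03202969e+00 -1.54077664e+00]
```

```bash
python3 - <<'E'
from h import *
a=.33-np.pi/2
gripper_to(.066)
r.move_to(tcp(.5043,-.211,.09),quat(a)); st()
print(r.move_l(tcp(.5043,-.211,.0325),vel=.12,guard=8)); st()
gripper_to(.044,f_grip=20); st("grip")
im=vision.snapshot("side"); cv2.imwrite("pics/g1s.png",im[:,:,::-1])
r.move_l(tcp(.5043,-.211,.12),vel=.15); st("up")
im=vision.snapshot("side"); cv2.imwrite("pics/g2s.png",im[:,:,::-1])
E
python3 -c "
import cv2,numpy as np
a=cv2.imread('pics/g1s.png')[120:320,300:500];b=cv2.imread('pics/g2s.png')[120:320,300:500]
cv2.imwrite('pics/g12.png',cv2.resize(np.hstack([a,b]),(800,400)))"
```

```text
t 3.5 tcp [ 0.5045 -0.212   0.0964] F [ 0.2 -0.6  0.2] M [-0.02  0.01 -0.02] op 0.0659
False
 t 4.13 tcp [ 0.5046 -0.2116  0.0388] F [ 0.4  0.4 -0.2] M [ 0.   -0.02 -0.  ] op 0.0658
grip t 4.53 tcp [ 0.5048 -0.2113  0.0393] F [-0.5  0.8  4.2] M [ 0.11  0.05 -0.01] op 0.0496
up t 5.32 tcp [ 0.5035 -0.2106  0.1251] F [ 0.2  0.8 -0.9] M [0.01 0.02 0.03] op 0.0498
```

View pics/g12.png

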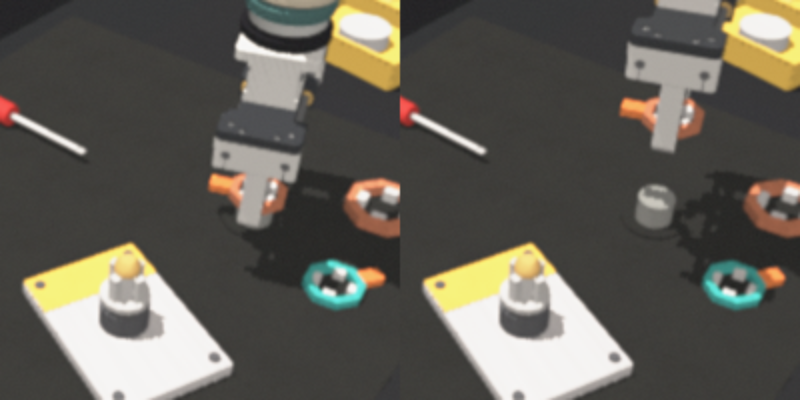

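The disc is held, with the jaws at 49.8 mm and its puck empty. Next I take it to the hub and feel downwards.

```bash
python3 - <<'E'
from h import *
a=FY+np.radians(14)-np.pi/2
r.move_l(tcp(.5043,-.211,.15),vel=.3)
r.move_to(tcp(*FX,.115),quat(a)); st("above")
r.hold(.2); st()
for c in("side","top"):
    im=vision.snapshot(c); cv2.imwrite(f"pics/b_{c}.png",im[:,:,::-1])
print(r.move_l(tcp(*FX,.0715),vel=.03,guard=3)); st("down")
for c in("side","top"):
    im=vision.snapshot(c); cv2.imwrite(f"pics/c_{c}.png",im[:,:,::-1])
E
python3 -c "
import cv2,numpy as np
I=lambda n,x,y:cv2.resize(cv2.imread(f'pics/{n}.png')[y:y+80,x:x+80],(400,300) if 0 else (300,300))
cv2.imwrite('pics/bc.png',np.vstack([np.hstack([I('b_side',320,210),I('b_top',275,260)]),np.hstack([I('c_side',320,210),I('c_top',275,260)])]))"
```

```text
above t 6.47 tcp [ 0.5179 -0.015   0.1202] F [ 0.8 -0.3 -0.5] M [0.06 0.04 0.02] op 0.0496
 t 6.67 tcp [ 0.5185 -0.0159  0.121 ] F [ 0.1 -0.7 -0.9] M [0.05 0.02 0.02] op 0.0498
False
down t 8.37 tcp [ 0.5183 -0.0147  0.0777] F [ 0.1  0.6 -0.5] M [ 0.03 -0.01  0.03] op 0.0502
```

View pics/bc.png

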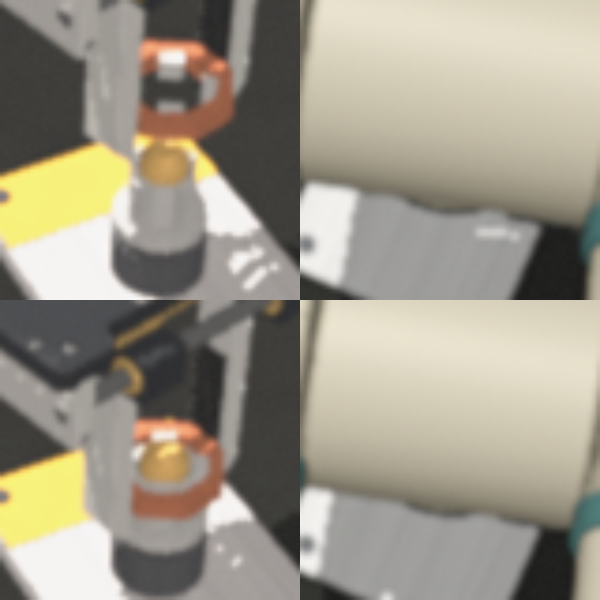

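```bash
python3 - <<'E'
from h import *
print(r.move_l(tcp(*FX,.052),vel=.03,guard=4)); st("down")
r.hold(.2); st()
im=vision.snapshot("side"); cv2.imwrite(f"pics/d_side.png",im[:,:,::-1])
E
python3 -c "
import cv2,numpy as np
I=lambda n,x,y:cv2.resize(cv2.imread(f'pics/{n}.png')[y:y+80,x:x+80],(600,600))
cv2.imwrite('pics/d.png',I('d_side',320,210))"
```

```text
True
down t 9.1 tcp [ 0.5178 -0.0147  0.0581] F [-0.6 -0.3  4.3] M [ 0.06  0.03 -0.06] op 0.0497
 t 9.3 tcp [ 0.5178 -0.0146  0.0581] F [0.3 0.3 4.7] M [-0.01 -0.08  0.  ] op 0.0497
```

View pics/d.png

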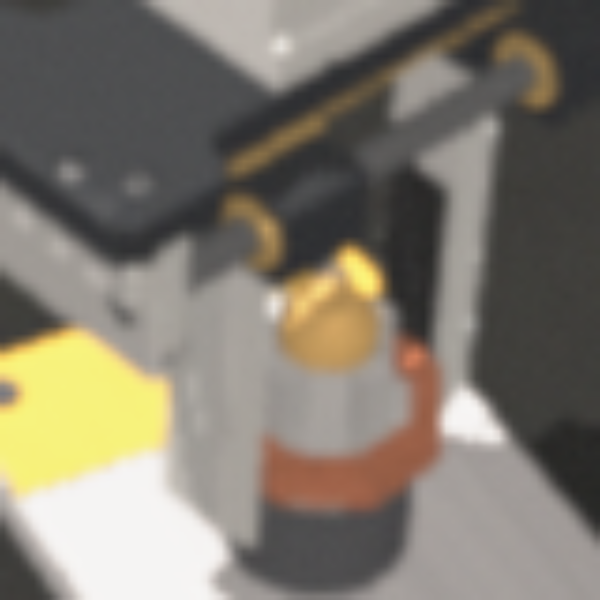

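The disc went straight on and now rests on the ring at 4–5 N. I release it and check.

```bash
python3 - <<'E'
from h import *
gripper_to(.066); st("open")
r.move_l(tcp(*FX,.13),vel=.2); st("up")
r.move_to(tcp(.5568,.2343,.13),quat(.047+np.pi/2)); gripper_to(.076); st("over sep")
for c in("side","top"):
    im=vision.snapshot(c); cv2.imwrite(f"pics/e_{c}.png",im[:,:,::-1])
    for t in("disc_centre","disc_tab"): print(c,t,[(np.round(d["at"],3),round(d["score"],2)) for d in models.mark_of(t,c)])
E
python3 -c "
import cv2,numpy as np
I=lambda n,x,y:cv2.resize(cv2.imread(f'pics/{n}.png')[y:y+100,x:x+100],(400,400))
cv2.imwrite('pics/e.png',np.hstack([I('e_side',310,210),I('e_top',265,250)]))"
```

```text
open t 9.83 tcp [ 0.5168 -0.0145  0.0574] F [ 0.8 -0.2 -0.4] M [ 0.03  0.05 -0.01] op 0.0661
up t 10.38 tcp [ 0.5177 -0.0146  0.1356] F [0.1 0.4 0. ] M [0.02 0.05 0.  ] op 0.066
over sep t 13.26 tcp [0.5568 0.2342 0.136 ] F [-0.4 -1.  -0.1] M [ 0.04 -0.14  0.02] op 0.0756
side disc_centre [(array([ 0.515, -0.015,  0.051]), 0.87), (array([ 0.408, -0.298,  0.006]), 0.75), (array([ 0.403, -0.171,  0.005]), 0.57)]
side disc_tab [(array([ 0.373, -0.345,  0.004]), 0.96), (array([ 0.561, -0.023,  0.055]), 0.95), (array([ 0.377, -0.21 ,  0.004]), 0.92), (array([ 0.516, -0.014,  0.071]), 0.53)]
top disc_centre [(array([ 0.403, -0.172,  0.005]), 0.93), (array([ 0.516, -0.011,  0.055]), 0.75), (array([ 0.412, -0.296,  0.006]), 0.61)]
top disc_tab [(array([ 0.561, -0.024,  0.052]), 0.92), (array([ 0.369, -0.345,  0.003]), 0.87), (array([ 0.374, -0.204,  0.007]), 0.79)]
```

View pics/e.png

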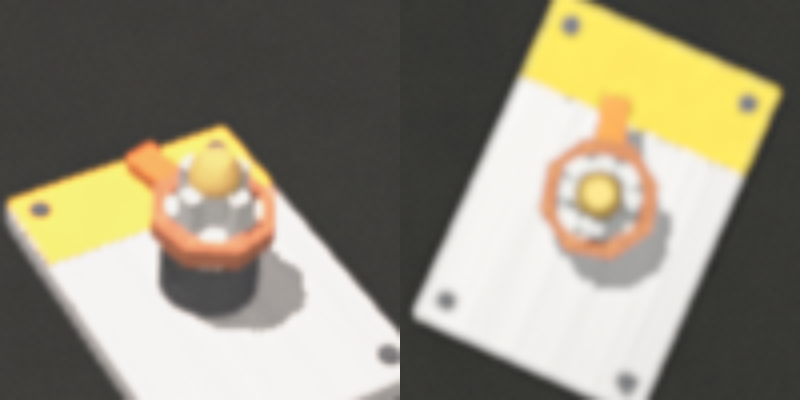

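View pics/e_side.png

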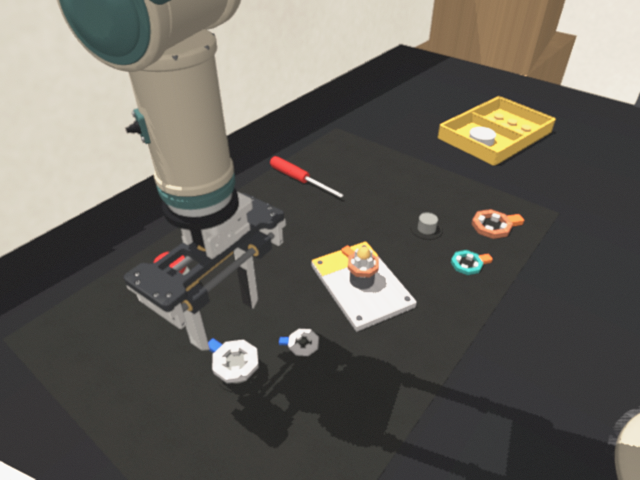

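The disc is home: z about 0.053, flat, with its tab over the yellow end. Now the separator.

```bash
python3 - <<'E'
from h import *
p=(.5568,.2343)
print(r.move_l(tcp(*p,.0325),vel=.12,guard=8)); st()
gripper_to(.054,f_grip=20); st("grip")
r.move_l(tcp(*p,.15),vel=.2); st("up")
a=FY+np.radians(194)+np.pi/2
q=inverse_kinematics(tcp(*FX,.125),quat(a)); print(q)
r.move_to(tcp(*FX,.125),quat(a)); st("above")
im=vision.snapshot("side"); cv2.imwrite("pics/f_side.png",im[:,:,::-1])
E
```

```text
False
 t 14.52 tcp [0.5574 0.2345 0.0391] F [ 0.1  0.2 -0.2] M [ 0.1  -0.11 -0.05] op 0.0763
grip t 14.92 tcp [0.5572 0.2344 0.0392] F [0.6 1.  3. ] M [ 0.05 -0.09  0.02] op 0.0595
up t 15.66 tcp [0.5558 0.234  0.1549] F [-0.2  0.9 -0.2] M [ 0.1  -0.15 -0.02] op 0.0599
[-1.62634215e-01  2.69550919e-01  1.77950238e+00 -4.44089210e-16
  1.09253935e+00  1.60081602e+00]
above t 18.14 tcp [ 0.5182 -0.0145  0.1309] F [-0.1 -0.6 -0.6] M [ 0.07  0.04 -0.06] op 0.0598
```

View pics/f_side.png

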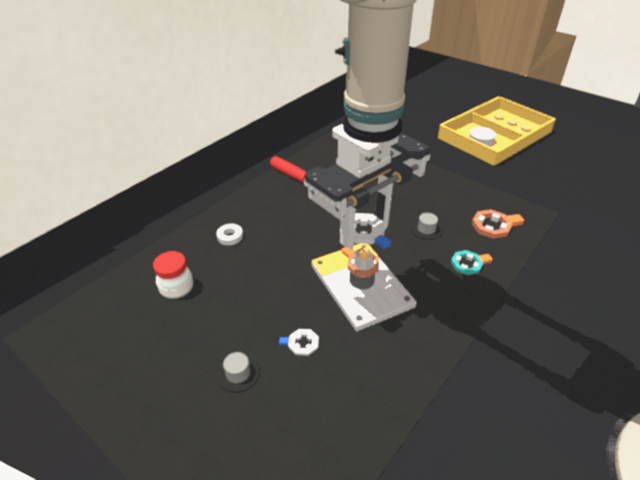

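```bash
python3 - <<'E'
from h import *
h=r.move_l(tcp(*FX,.0715),vel=.03,guard=3); print(h); st("down1")
if not h:
    print(r.move_l(tcp(*FX,.0600),vel=.025,guard=4)); st("down2")
r.hold(.2); st()
im=vision.snapshot("side"); cv2.imwrite("pics/h_side.png",im[:,:,::-1])
cv2.imwrite("pics/h.png",cv2.resize(im[200:320,300:420,::-1],(600,600)))
E
```

```text
True
down1 t 19.46 tcp [ 0.5169 -0.0143  0.0885] F [-1.2  0.4 -1.8] M [0.12 0.11 0.01] op 0.0603
 t 19.66 tcp [ 0.5168 -0.0143  0.0884] F [-1.4  0.3 -0.3] M [ 0.11  0.17 -0.01] op 0.0596
```

View pics/h.png

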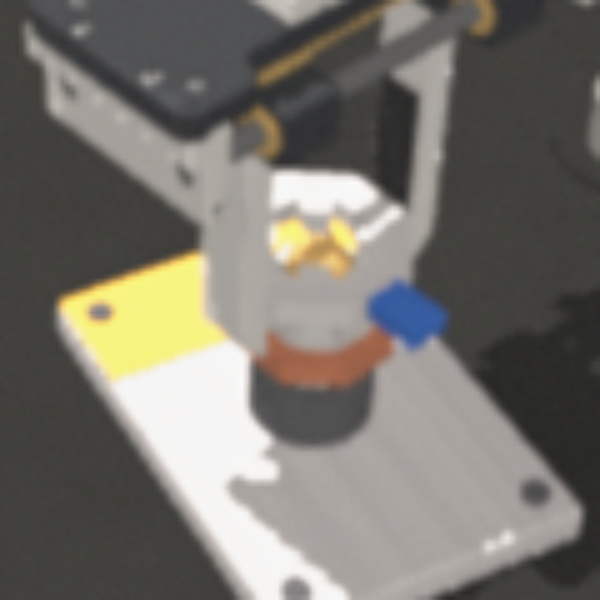

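```bash
python3 - <<'E'
from h import *
def avg(n=8):
    f=[]
    for _ in range(n): r.hold(.03); f.append(np.r_[telemetry.current_wrist_force(),telemetry.current_torque()])
    return np.round(np.mean(f,0),2)
print(avg())
for dx in(.0005,.0012,.002):
    r.move_l(tcp(FX[0]-dx,FX[1],.0825),vel=.02); print(dx,avg())
st()
E
```

```text
[-0.83  0.53 -0.77  0.17  0.17 -0.01]
0.0005 [-2.79  1.88 -0.2   0.38  0.55  0.01]
0.0012 [-1.92  2.55 -0.98  0.51  0.43  0.  ]
0.002 [-0.8   2.62 -1.48  0.53  0.14 -0.02]
 t 21.52 tcp [ 0.5167 -0.0147  0.0886] F [-0.5  1.2 -0.8] M [ 0.49  0.1  -0.09] op 0.0599
```

```bash
cat >> h.py <<'E'
def avg(n=8):
    f=[]
    for _ in range(n): r.hold(.03); f.append(np.r_[telemetry.current_wrist_force(),telemetry.current_torque()])
    return np.round(np.mean(f,0),2)
E
python3 - <<'E'
from h import *
for dx,dy in((.0022,.0007),(.0024,.0014)):
    r.move_l(tcp(FX[0]-dx,FX[1]+dy,.0825),vel=.02); print(dx,dy,avg())
st()
E
```

```text
0.0022 0.0007 [-0.06  0.46 -0.72  0.07  0.04  0.  ]
0.0024 0.0014 [-0.21 -0.04 -0.66  0.04  0.02 -0.  ]
 t 22.56 tcp [ 0.5158 -0.0133  0.0885] F [-0.2 -0.1 -1. ] M [0.01 0.01 0.  ] op 0.0599
```

```bash
python3 - <<'E'
from h import *
P=FX+[-.0028,.0016]
r.move_l(tcp(*P,.0825),vel=.02); print(avg())
h=r.move_l(tcp(*P,.0705),vel=.02,guard=3.5); print(h); st("down1"); print(avg())
im=vision.snapshot("side"); cv2.imwrite("pics/i.png",cv2.resize(im[200:320,300:420,::-1],(600,600)))
E
```

```text
[ 0.12 -0.14 -0.68  0.05 -0.   -0.  ]
False
down1 t 23.82 tcp [ 0.5155 -0.0131  0.0765] F [-0.5 -0.  -0.6] M [ 0.04  0.02 -0.01] op 0.0599
[-0.19 -0.11 -1.11  0.04  0.01  0.01]
```

View pics/i.png

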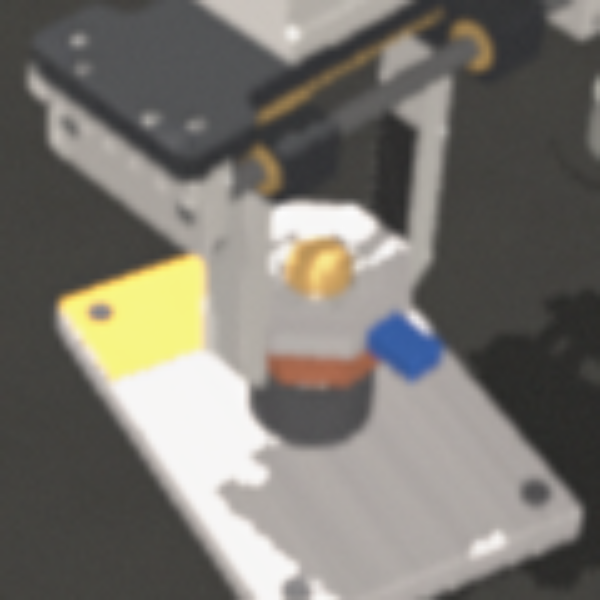

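It is 6 mm past the spline ends with no load, so I carry on down.

```bash
python3 - <<'E'
from h import *
P=FX+[-.0028,.0016]
h=r.move_l(tcp(*P,.0600),vel=.02,guard=3.5); print(h); st("down2"); print(avg())
im=vision.snapshot("side"); cv2.imwrite("pics/j.png",cv2.resize(im[200:320,300:420,::-1],(600,600)))
E
```

```text
True
down2 t 24.63 tcp [ 0.5154 -0.0131  0.0668] F [ 0.5 -0.4  4.9] M [ 0.05  0.05 -0.03] op 0.0594
[ 0.21  0.11  4.41  0.04 -0.03  0.  ]
```

View pics/j.png

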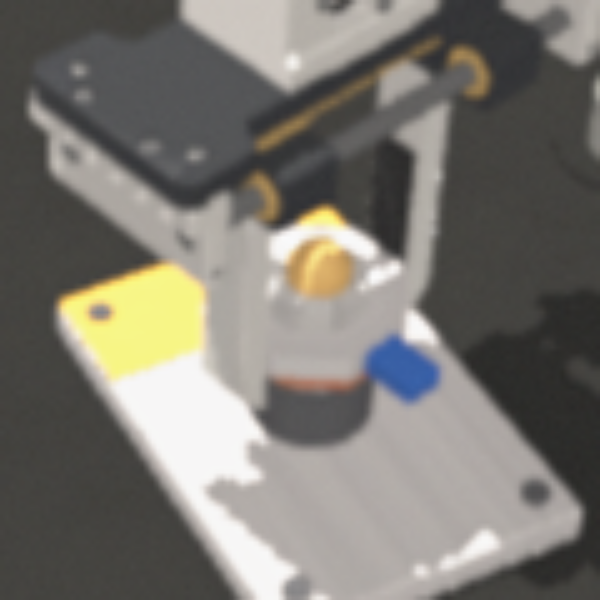

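Contact comes at grasp height 0.0608, against an expected 0.0615, so it is resting on the disc. I release and check.

```bash
python3 - <<'E'
from h import *
P=FX+[-.0028,.0016]
gripper_to(.080); st("open")
r.move_l(tcp(*P,.16),vel=.2)
r.move_to(tcp(.45,.25,.25),quat(FY+np.radians(194)+np.pi/2)); st("away")
for c in("side","top"):
    im=vision.snapshot(c); cv2.imwrite(f"pics/k_{c}.png",im[:,:,::-1])
    for t in("disc_centre","disc_tab","separator_centre","separator_tab"): print(c,t,[(np.round(d["at"],3),round(d["score"],2)) for d in models.mark_of(t,c)])
E
python3 -c "
import cv2,numpy as np
I=lambda n,x,y:cv2.resize(cv2.imread(f'pics/{n}.png')[y:y+100,x:x+100],(400,400))
cv2.imwrite('pics/k.png',np.hstack([I('k_side',310,210),I('k_top',265,250)]))"
```

```text
open t 25.48 tcp [ 0.5146 -0.013   0.0663] F [-0.5 -0.2 -0.5] M [ 0.05 -0.01 -0.01] op 0.0799
away t 27.23 tcp [0.45   0.2491 0.255 ] F [-0.3  0.7  0.3] M [0.02 0.   0.03] op 0.0798
side disc_centre [(array([ 0.402, -0.17 ,  0.001]), 0.98), (array([ 0.408, -0.297,  0.006]), 0.68), (array([ 0.518, -0.014,  0.052]), 0.62)]
side disc_tab [(array([ 0.373, -0.207,  0.005]), 0.74), (array([ 0.372, -0.342,  0.005]), 0.66), (array([ 0.56 , -0.02 ,  0.054]), 0.38)]
side separator_centre [(array([ 0.522, -0.012,  0.063]), 0.89)]
side separator_tab [(array([0.544, 0.158, 0.004]), 0.91), (array([ 0.473, -0.003,  0.063]), 0.87)]
top disc_centre [(array([ 0.414, -0.298,  0.005]), 0.8), (array([ 0.405, -0.171,  0.006]), 0.69), (array([ 0.553,  0.233, -0.001]), 0.66), (array([ 0.757,  0.181, -0.003]), 0.46), (array([ 0.515, -0.013,  0.054]), 0.42)]
top disc_tab [(array([ 0.368, -0.348,  0.002]), 0.95), (array([ 0.374, -0.207,  0.008]), 0.81), (array([ 0.56 , -0.022,  0.05 ]), 0.64), (array([ 0.514, -0.009,  0.046]), 0.33)]
top separator_centre [(array([0.519, 0.133, 0.002]), 0.92), (array([ 0.517, -0.015,  0.062]), 0.57), (array([0.555, 0.232, 0.001]), 0.39), (array([ 0.514, -0.009,  0.074]), 0.35)]
top separator_tab [(array([ 0.466, -0.007,  0.061]), 0.79)]
```

View pics/k.png

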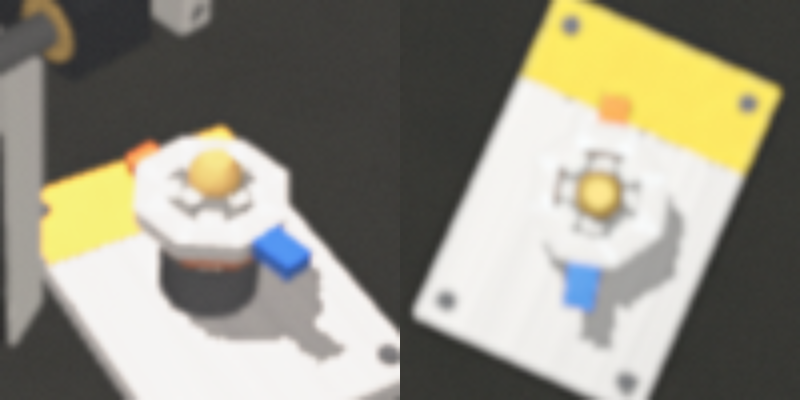

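View pics/k_side.png

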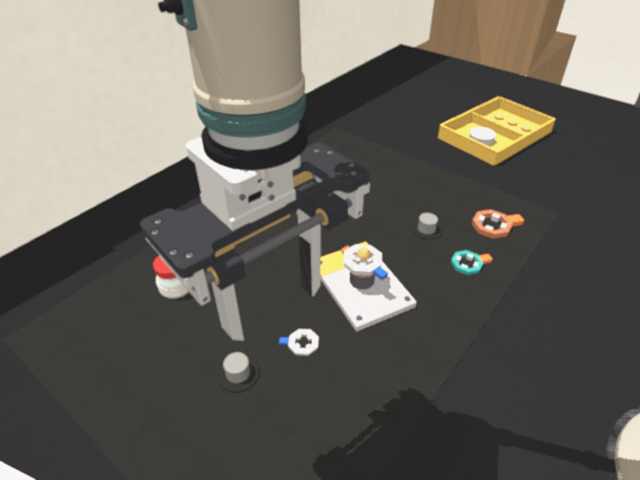

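```bash
python3 -c "
from plant import r,telemetry
print(r.sign_off(),telemetry.current_t())"
```

```text
the job is handed in; nothing more can be done
the job is handed in; nothing more can be done
```

The brake pack is rebuilt and handed in at about 27 s of the 72 s allowed; sign-off gives no verdict.

- **Disc:** I read the spline angle from the side picture, about 14° off the fixture's x. The disc went on at that angle without any turning, and the most I pressed was about 5 N. Its centre last measured at z ≈ 0.052–0.054 m (0.0525 m expected), with the orange tab end about 43 mm to the yellow side.
- **Separator:** On the first try it caught on the brass pilot at about 3 N. I moved it about 3 mm until the side load was gone, and it then slid home onto the disc at about 5 N. Its centre last measured at z ≈ 0.062–0.063 m (0.0615 m expected), with the blue tab opposite the orange one.

In the last pictures both plates look flat and centred, and the gripper is clear of everything. I sent no moves near the jar, bearing, screwdriver or look-alikes. I did not measure the bystanders' positions again at the end.

Centring within 3 mm is not settled by the cameras alone. The network readings of the plate centres scatter by about 4–5 mm between the two cameras. I relied on the hub's 1.5 mm radial play and the seated heights for that.

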